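# Seat a damper canister in the vise and set its end cap

## Robot

A 6-joint arm with a two-finger parallel gripper is mounted at the origin on the work surface. World frame = base frame: x ahead of the robot, y to its left, z up, the work surface at z = 0. Lengths are in m, angles in rad, forces in N, time in s.
With the tool pointing down it reaches from about 0.275 to 0.875 m from the base axis. Payload 12.5 kg.
Tool frame: the origin (TCP) lies on the centre line of the jaws, within the pads' length; the fingertips stand r.finger_overhang ahead of it and the grasp point (between the pads) lies 3 mm ahead of it (r.finger_overhang is the distance from the TCP to the fingertips, in m); z points along the fingers, y is the direction in which the jaws open and shut (so a half turn about z gives the same grasp; the last joint's range is limited). The gripper opens to 85 mm and grips with 20 to 120 N. Pads are 22 mm wide; open, the fingers measure 114 mm over their backs; the gripper's body (76 mm by 85 mm) begins 54 mm behind the grasp point. The pads swing forward as they close: fully open they stand 13 mm farther back than shut.
Start: joints at [1.212, 0.351, 1.652, -0, 1.139, -0.085], TCP at [0.149, 0.53, 0.253] pointing down, gripper open.
Joint ranges: [-2.75, 2.75], [-0.79, 2.1], [0.01, 2.65], [-1.57, 4.71], [0.07, 3.14], [-2.87, 2.87]. Speed limits (rad/s): [2.22, 2.22, 2.79, 3.14, 3.14, 3.14].

## Interface

Orientations are given as a unit quaternion [x, y, z, w].
In Python, from cell import r, optics gives the robot as it stands. The module is installed in compiled form; this text tells all that it offers. Calls block until the motion is done:
- r.move_to(position, orientation): joint-space move of the TCP to a pose.
- r.move_linear(position, rot=None, vel=0.15): straight line of the TCP; rot=None keeps the orientation; vel is the mean speed in m/s.
- r.set_joints(angles): joint-space move.
- r.set_gripper(opening, squeeze=None): opening from 0.0 (shut) to 1.0 (fully open); squeeze is the grip in N (None keeps the last); returns when the fingers have stopped.
- r.sleep(seconds).
- r.inverse_kinematics(position, orientation): joint angles nearest the present ones, or None.
- optics.get_image(name): name is "side" or "top"; returns a dict with "pixels" (420x560x3 uint8, red, green, blue), "depth" (420x560 float32, m along the optical axis (not along the pixel's ray), 0 where there is no reading), "fx", "fy", "cx", "cy" (pixels), "camera_from_world" (4x4, takes a point from world to camera coordinates). Camera axes: x right, y down, z forward; pixel columns grow to the right and rows downward; lengths in m; the calibration is good to about 2 mm. A picture is of the moment at which its call begins.
A pose or a line that the arm cannot do raises r.PlanningError and nothing moves.
- r.hand_in(): hands the job in, once; it reports no verdict.
Readings, each from a call of its own:
- r.current_t(): time.
- r.current_q(): joint angles.
- r.current_qvel(): joint speeds.
- r.current_effort(): joint torques, N m.
- r.current_tool_pos(): TCP position.
- r.current_ee_rot(): TCP orientation.
- r.current_contact_force(): force on the tool from outside, world axes, zero at the start.
- r.current_torque(): the same for the moment, N m.
- r.current_opening(): opening from 0.0 (shut) to 1.0 (fully open).
Only numpy, scipy, OpenCV 4.12 (cv2) and the standard library are available. Lean on these libraries where they do the work, as an engineer would, in place of code of your own. Each camera call takes 0.05 s, during which the arm holds its last target.

## Task

Carry the damper canister upright to the bench vise and set its square foot fully down in the square pocket of the soft jaws. Only then screw the half-threaded end cap down (clockwise seen from above) until it bottoms out, and back it off a quarter turn. The job ends holding: finish with the gripper still gripping the cap there, do not let go, with the canister seated; leave the other things on the bench where they are.

Things in the scene. Friction and masses are not known exactly. Their poses are not given: they have to be found in the camera images.
- cap_mid (a point): centre of the end cap, where the canister is lifted and the cap is turned: a dark steel knurled round cap, 48 mm diameter, 26 mm tall, with a slot across its flat top; this point lies on its axis half-way up. It overhangs the 42 mm body below it by 3 mm all round. z up; x and y turn with the cap. The cap stays on its thread when the canister is lifted by it (410 g in all, give or take a third).
- canister_mid (a point): point on the axis of the steel canister, 40 mm above its underside. The canister has a square foot 42 x 42 mm, 25 mm tall, then a round body of 42 mm diameter up to 55 mm, where the cap bottoms out on the shoulder (cap top then at 81 mm). z up; x and y along the sides of the square foot (any quarter turn fits the pocket). It stands loose on the bench at the start.
- foot (a point): centre of the canister's underside, same axes as canister_mid.
- thread (a joint): angle of the end cap on its thread relative to the canister, rad: 0 = bottomed out on the shoulder (a hard stop), larger = unscrewed (anticlockwise seen from above); the cap rises 0.95 mm per rad (6 mm a turn), and a stop keeps it from coming off at 4.6. It starts between 2.2 and 3.6. Turning it takes about 0.06 N m; it stays where it is left.
- pocket (a point): centre of the floor of the square pocket in the aluminium soft jaws of the grey bench vise: pocket 46 x 46 mm, 18 mm deep with a chamfered mouth, so that the jaws' top is 18 mm above this point; z up, x and y along the pocket's sides. The jaw block is 164 x 100 mm about this point (long side along x); 140 mm from it towards -x is the vise's 122 mm wide T-bar, 60 mm below the jaws' top. The vise is bolted down.
- canister: the canister with all it carries; origin at the centre of its underside, as foot.
- end_cap: the end cap; origin at the centre of its underside, 13 mm below cap_mid.
- parts_bin: bystander: open grey plastic bin 90 x 130 x 45 mm, origin at the centre of its underside.
- grease_jar: bystander: white jar with black lid, 60 mm diameter, 60 mm tall, origin at the centre of its underside.
- wrench: bystander: steel wrench 180 mm long lying flat along its x, origin at the centre of its underside.

How it is judged:
On the way, in this order (a step that is already met when the one before it is completed fails the run):
1. the canister's foot is fully down in the pocket, the cap not yet bottomed (horizontal distance between foot and pocket below 0.005 m and z of foot in the frame of pocket below 0.004 m and angle between foot's own z axis and vertical below 0.08 rad and value of joint thread above 0.4 rad), for 0.2 s.
2. the cap is bottomed out with the canister seated (horizontal distance between foot and pocket below 0.005 m and z of foot in the frame of pocket below 0.004 m and angle between foot's own z axis and vertical below 0.08 rad and value of joint thread below 0.08 rad), for 0.1 s.
3. the cap is backed off a quarter turn and held (horizontal distance between foot and pocket below 0.005 m and z of foot in the frame of pocket below 0.004 m and angle between foot's own z axis and vertical below 0.08 rad and value of joint thread between 1.22 and 1.92 rad and contact force between the fingers and end_cap above 2 N), for 0.2 s.
At the end, for the whole second after the job is handed in: The gripper still holds the end cap (over 2 N) at rest, backed off 90 degrees from the bottom (within 20 degrees), and the canister stands upright (within 0.08 rad) in the pocket, its underside within 5 mm of the pocket's centre and 4 mm of its floor (all of step 3 and velocity of joint thread between -0.1 and 0.1 rad/s and linear speed of canister below 0.02 m/s); the arm keeps its last pose, push and grip.
It fails at once if the canister is tipped more than 20 degrees (angle between foot's own z axis and vertical above 0.35 rad).
It fails at once if the parts_bin is shifted by more than 30 mm (distance of parts_bin from where it was at the start of the episode above 0.03 m).
It fails at once if the grease_jar is shifted by more than 30 mm (distance of grease_jar from where it was at the start of the episode above 0.03 m).
It fails at once if the wrench is shifted by more than 30 mm (distance of wrench from where it was at the start of the episode above 0.03 m).
It also fails if it takes over 72 s, if anything falls off the work surface, if the arm or the gripper's body presses on something with over 40 N, if the wrist force passes 120 N, or if a joint passes its speed limit or range.

## Working session

There is one attempt and no reset: what is moved stays moved. The work goes in short steps, each a Python script; the robot and the scene stay as the last script left them, time stands still between calls to the robot, and variables do not carry over. Pictures are saved under pics/ and viewed, and the job is handed in when it is done.

```bash
mkdir -p pics; python3 - <<'E'
from cell import r, optics
import cv2,numpy as np
for n in("side","top"):
    d=optics.get_image(n); cv2.imwrite(f"pics/{n}0.png",d["pixels"][:,:,::-1]); np.savez(f"{n}0.npz",**d)
    print(n,d["fx"],d["cx"],d["cy"],np.round(d["camera_from_world"],3).tolist())
print(r.finger_overhang,r.current_t(),r.current_ee_rot(),r.current_opening())
E
```

```text
side 444.09088066567705 279.5131143985617 206.76269720892878 [[-0.935, -0.355, -0.007, 0.629], [-0.23, 0.621, -0.749, 0.217], [0.27, -0.699, -0.663, 0.988], [0.0, 0.0, 0.0, 1.0]]
top 431.1813103324205 281.6684089966189 208.0872907611189 [[-0.003, -1.0, 0.025, -0.005], [-0.994, 0.0, -0.111, 0.64], [0.111, -0.025, -0.993, 1.046], [0.0, 0.0, 0.0, 1.0]]
0.022 0.1 [ 1.36467319e-01  9.90644440e-01 -5.02381184e-04 -1.10569406e-04] 0.9984973673716889
```

View pics/side0.png

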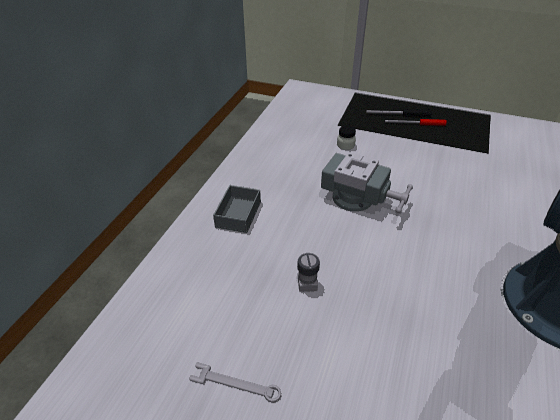

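View pics/top0.png

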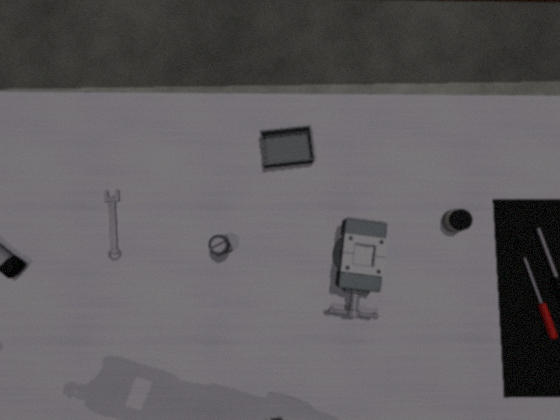

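The side view has the canister at about (308,272) and the pocket at (357,165). The top view has the cap at (219,244) and the pocket at (364,255), with the T-bar towards the robot. I'll zoom in next.

```bash
cat > h.py <<'E'
import numpy as np,cv2
def ray(d,u,v):
    M=np.array(d["camera_from_world"]);R=M[:3,:3];t=M[:3,3]
    o=-R.T@t; k=R.T@np.array([(u-d["cx"])/d["fx"],(v-d["cy"])/d["fy"],1]); return o,k
def onz(d,u,v,z):
    o,k=ray(d,u,v); return o+k*(z-o[2])/k[2]
def proj(d,P):
    M=np.array(d["camera_from_world"]); c=M[:3,:3]@np.asarray(P)+M[:3,3]
    return np.array([d["fx"]*c[0]/c[2]+d["cx"],d["fy"]*c[1]/c[2]+d["cy"]])
def cloud(d):
    z=d["depth"];v,u=np.indices(z.shape);M=np.array(d["camera_from_world"])
    c=np.stack([(u-d["cx"])/d["fx"]*z,(v-d["cy"])/d["fy"]*z,z],-1)
    return (c-M[:3,3])@M[:3,:3]
def crop(d,u0,u1,v0,v1,s,name):
    im=d["pixels"][v0:v1,u0:u1,::-1]
    im=cv2.normalize(im,None,0,255,cv2.NORM_MINMAX)
    return cv2.imwrite(name,cv2.resize(im,None,fx=s,fy=s,interpolation=cv2.INTER_CUBIC))
E
python3 - <<'E'
from h import *
t=np.load("top0.npz");s=np.load("side0.npz")
ims=[]
for d,a in((t,(189,254,214,279)),(t,(325,395,210,280)),(s,(278,338,242,302)),(s,(320,390,140,210))):
    crop(d,a[0],a[1],a[2],a[3],1,"/tmp/x.png");i=cv2.imread("/tmp/x.png");ims.append(cv2.resize(i,(390,295) if 0 else (295,295),interpolation=cv2.INTER_CUBIC))
cv2.imwrite("pics/z.png",np.vstack([np.hstack(ims[:2]),np.hstack(ims[2:])]))
for d in(t,s):
    c=cloud(d);z=c[...,2]
    print((d["depth"]==0).mean(), np.median(z[200:230,280:300]))
c=cloud(t)
print(np.round(c[244,210:230,2],3)); print(np.round(c[225:290:4,364,2],3)); print(np.round(c[255,340:392:3,2],3))
c=cloud(s)
for lo,box in((0.07,(242,302,278,338)),):
    v0,v1,u0,u1=box;p=c[v0:v1,u0:u1].reshape(-1,3);p=p[p[:,2]>.02];print(p.min(0),p.max(0),len(p), np.percentile(p[:,2],[90,95,99]))
E
```

```text
0.004081632653061225 0.0010767880386000307
0.004238945578231293 0.001205541642433677
[0.087 0.084 0.086 0.086 0.086 0.086 0.085 0.087 0.089 0.087 0.088 0.084
 0.084 0.087 0.086 0.085 0.088 0.085 0.073 0.027]
[0.105 0.103 0.104 0.115 0.116 0.105 0.1   0.1   0.098 0.096 0.112 0.115
 0.116 0.103 0.106 0.105 0.103]
[ 0.082  0.115  0.119  0.115  0.119  0.098  0.098  0.098  0.096  0.098
  0.099  0.104  0.115  0.118  0.117  0.117 -0.001  0.003]
[0.37073152 0.12274017 0.02023509] [0.57442704 0.77841389 0.82186447] 674 [0.08637605 0.08722568 0.82186447]
```

View pics/z.png

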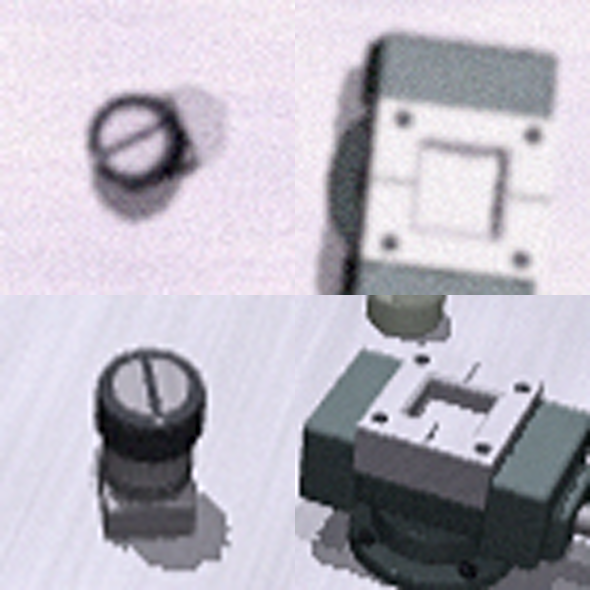

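```bash
python3 - <<'E'
from h import *
from scipy import ndimage as ni
t=np.load("top0.npz");s=np.load("side0.npz")
for n,d,cb,pb in(("top",t,(225,265,200,240),(225,285,338,390)),("side",s,(245,305,290,330),(145,195,330,390))):
    c=cloud(d);m=np.zeros(c.shape[:2],bool);v0,v1,u0,u1=cb
    z=c[...,2];m[v0:v1,u0:u1]=((z>.0795)&(z<.095))[v0:v1,u0:u1]
    v,u=np.nonzero(m);print(n,"cap px",u.mean(),v.mean(),len(u),"ray",onz(d,u.mean(),v.mean(),.0838),"cloud",c[m].mean(0), (np.ptp(c[m],axis=0)))
    g=cv2.cvtColor(d["pixels"],cv2.COLOR_RGB2GRAY).astype(float)
    # cap dark silhouette/jaw plate
    v0,v1,u0,u1=pb
    hsv=cv2.cvtColor(d["pixels"],cv2.COLOR_RGB2HSV)
    mm=np.zeros_like(m);mm[v0:v1,u0:u1]=((z>.108)&(z<.125))[v0:v1,u0:u1]
    print("jaw z median",np.median(z[mm]),mm.sum())
    b=cv2.GaussianBlur(g,(0,0),.7)
    # local minima = screw holes
    loc=(b==ni.minimum_filter(b,5))&mm
    for vv,uu in zip(*np.nonzero(loc)):
        w=np.clip(np.median(g[vv-4:vv+5,uu-4:uu+5])-10-g[vv-2:vv+3,uu-2:uu+3],0,None)
        if w.sum()==0: continue
        yy,xx=np.mgrid[-2:3,-2:3];U=uu+(w*xx).sum()/w.sum();V=vv+(w*yy).sum()/w.sum()
        print("hole",round(U,2),round(V,2),b[vv,uu].round(),np.round(onz(d,U,V,.1155),4))
E
```

```text
top cap px 217.74018126888217 244.85800604229607 331 ray [0.54713987 0.14662072 0.0838    ] cloud [0.54711578 0.14644404 0.08520124] [0.04719186 0.04705716 0.01256654]
jaw z median 0.11597368109253911 1306
hole 350.25 237.77 67.0 [ 0.5619 -0.1627  0.1155]
hole 381.02 241.66 66.0 [ 0.5528 -0.234   0.1155]
hole 360.09 244.26 88.0 [ 0.5469 -0.1852  0.1155]
hole 365.87 245.12 85.0 [ 0.5449 -0.1986  0.1155]
hole 373.76 247.76 75.0 [ 0.5388 -0.2167  0.1155]
hole 348.44 252.44 105.0 [ 0.5282 -0.1578  0.1155]
hole 352.67 252.87 103.0 [ 0.5272 -0.1675  0.1155]
hole 382.5 256.75 105.0 [ 0.5181 -0.2365  0.1155]
hole 372.7 259.0 71.0 [ 0.513  -0.2136  0.1155]
hole 346.98 267.28 65.0 [ 0.4943 -0.1537  0.1155]
hole 378.12 271.23 66.0 [ 0.4851 -0.2254  0.1155]
side cap px 308.25081433224756 261.13680781758956 307 ray [0.54802753 0.14740851 0.0838    ] cloud [0.54783976 0.14812334 0.08476605] [0.04756119 0.04722423 0.00873778]
jaw z median 0.1158957538167501 698
hole 349.66 154.87 80.0 [ 0.5536 -0.2354  0.1155]
hole 373.62 161.73 87.0 [ 0.4851 -0.2263  0.1155]
hole 339.68 168.71 76.0 [ 0.5629 -0.164   0.1155]
hole 351.71 172.78 119.0 [ 0.5287 -0.1576  0.1155]
hole 364.08 176.01 74.0 [ 0.4953 -0.1551  0.1155]
```

```bash
python3 - <<'E'
from h import *
s=np.load("side0.npz");d=s
crop(s,290,330,245,300,12,"pics/can.png")
c=cloud(s);m=np.zeros(c.shape[:2],bool);m[265:298,292:325]=1
m&=(c[...,2]>.005)&(c[...,2]<.0215)&(np.hypot(c[...,0]-.5475,c[...,1]-.147)<.034)
p=c[m]-[.5475,.147,0]
# square distance: outward surface; fit yaw minimizing residual of max-norm to 0.021
best=[]
for a in np.arange(-45,45,1.):
    A=np.radians(a);x=p[:,0]*np.cos(A)+p[:,1]*np.sin(A);y=-p[:,0]*np.sin(A)+p[:,1]*np.cos(A)
    best.append((np.median(abs(np.maximum(abs(x),abs(y))-.021)),a))
print(len(p),sorted(best)[:8])
g=np.degrees(np.arctan2(p[:,1],p[:,0]));print(np.histogram(g,12))
v,u=np.nonzero(m);print(u.min(),u.max(),v.min(),v.max())
E
```

```text
90 [(np.float64(0.001690386445973571), np.float64(16.0)), (np.float64(0.0016977221639212104), np.float64(17.0)), (np.float64(0.0017653552331130216), np.float64(15.0)), (np.float64(0.0018262874504078163), np.float64(18.0)), (np.float64(0.0018267630763710851), np.float64(11.0)), (np.float64(0.0018290416346744501), np.float64(19.0)), (np.float64(0.001835185341240492), np.float64(14.0)), (np.float64(0.001848593590458341), np.float64(27.0))]
(array([ 5,  2,  0,  0, 12, 12, 11,  8,  8,  7, 16,  9]), array([  5.9552445 ,  19.38029243,  32.80534035,  46.23038828,
        59.6554362 ,  73.08048413,  86.50553205,  99.93057998,
       113.3556279 , 126.78067583, 140.20572375, 153.63077168,
       167.0558196 ]))
294 317 278 290
```

View pics/can.png

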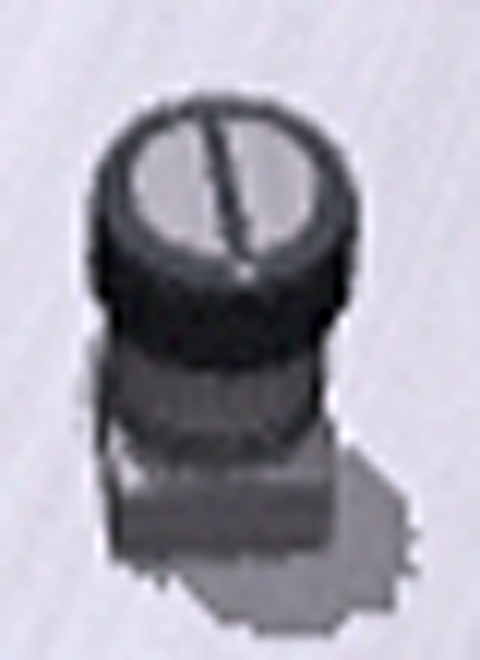

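```bash
python3 - <<'E'
from h import *
d=np.load("side0.npz")
f=lambda X,Y,z:onz(d,290+(X+.5)/12-.5,245+(Y+.5)/12-.5,z)
for L,R,z in(((112,556),(330,543),0),((110,492),(333,472),.025)):
    a=f(*L,z);b=f(*R,z);e=b-a;print(a,b,np.linalg.norm(e),np.degrees(np.arctan2(e[1],e[0])))
C=np.array([.5475,.147])
for yaw in (8,12,16,20,24):
    A=np.radians(yaw);Rm=np.array([[np.cos(A),-np.sin(A)],[np.sin(A),np.cos(A)]])
    print(yaw,[[tuple(np.round(((proj(d,[*(C+Rm@np.array(k)*.021),z])-[290,245]+.5)*12-.5))) for k in((1,1),(-1,1),(1,-1))] for z in(0,.025)])
E
```

```text
[0.56031007 0.16955751 0.        ] [0.52211855 0.15199316 0.        ] 0.042036875037530355 -155.30220451533899
[0.55974023 0.17406529 0.025     ] [0.5219104  0.15489536 0.025     ] 0.042409689894973665 -153.12679803321058
8 [[(np.float64(85.0), np.float64(553.0)), (np.float64(302.0), np.float64(591.0)), (np.float64(126.0), np.float64(386.0))], [(np.float64(87.0), np.float64(470.0)), (np.float64(308.0), np.float64(509.0)), (np.float64(129.0), np.float64(303.0))]]
12 [[(np.float64(91.0), np.float64(560.0)), (np.float64(310.0), np.float64(586.0)), (np.float64(118.0), np.float64(391.0))], [(np.float64(94.0), np.float64(478.0)), (np.float64(316.0), np.float64(504.0)), (np.float64(121.0), np.float64(308.0))]]
16 [[(np.float64(98.0), np.float64(567.0)), (np.float64(318.0), np.float64(581.0)), (np.float64(110.0), np.float64(396.0))], [(np.float64(101.0), np.float64(484.0)), (np.float64(325.0), np.float64(498.0)), (np.float64(112.0), np.float64(313.0))]]
20 [[(np.float64(106.0), np.float64(574.0)), (np.float64(326.0), np.float64(575.0)), (np.float64(102.0), np.float64(401.0))], [(np.float64(109.0), np.float64(491.0)), (np.float64(332.0), np.float64(492.0)), (np.float64(105.0), np.float64(319.0))]]
24 [[(np.float64(114.0), np.float64(580.0)), (np.float64(333.0), np.float64(569.0)), (np.float64(95.0), np.float64(407.0))], [(np.float64(117.0), np.float64(497.0)), (np.float64(340.0), np.float64(486.0)), (np.float64(97.0), np.float64(325.0))]]
```

```bash
cat >> h.py <<'E'
PI=np.pi
def qd(th): return [float(np.cos(th/2)),float(np.sin(th/2)),0.,0.]
def theta(r):
    q=r.current_ee_rot(); return 2*np.arctan2(q[1],q[0])
def tgt(r,pos,th,q6):
    q=np.array(r.inverse_kinematics(list(pos),qd(th)),float)
    q[5]+=2*PI*np.round((q6-q[5])/(2*PI)); return q
PK=np.array([.5239,-.1946]);CAN=np.array([.5475,.147]);PKY=np.radians(-7.5);CY=np.radians(24.5)
E
python3 - <<'E'
from h import *
from cell import r
thp=np.arctan2(PK[1],PK[0])+2.35+PI/2; thk=thp+(CY-PKY)
print(thp,thk)
for P,z,th in((CAN,.2,thk),(CAN,.071,thk),(PK,.3,thp),(PK,.17,thp),(PK,.17,thp-3.8)):
    print(np.round(tgt(r,[*P,z],th,-2.3 if th>1 else 1.4),3))
q=tgt(r,[*CAN,.2],thk,-2.3)
r.set_joints(list(q)); print(r.current_tool_pos(),theta(r),r.current_t(),r.current_q())
r.move_linear([*CAN,.073],vel=.15)
print(r.current_tool_pos(),r.current_contact_force(),r.current_torque(),r.current_t())
r.set_gripper(0.0,40)
print(r.current_opening(),r.current_tool_pos(),r.current_contact_force(),r.current_t())
E
```

```text
3.565146065244697 4.1236514258828825
[ 0.18   0.441  1.66  -0.     1.041 -2.373]
[ 0.18   0.626  1.734 -0.     0.781 -2.373]
[-0.439  0.323  1.571 -0.     1.247 -2.433]
[-0.439  0.466  1.706 -0.     0.97  -2.433]
[-0.439  0.466  1.706 -0.     0.97   1.367]
[0.54732984 0.1475239  0.20002054] 4.123817637374072 2.1 [ 1.81110810e-01  4.40671191e-01  1.66036816e+00  1.17888653e-04
  1.04057551e+00 -2.37197012e+00]
[0.54798954 0.14718896 0.07382995] [-1.33474774 -0.58964241  0.61989684] [ 0.03038272 -0.01937878 -0.0015758 ] 3.1
0.5468923810477939 [0.54796623 0.14700786 0.07357733] [ 0.87142493 -0.17078742  5.32593237] 3.5333
```

```bash
python3 - <<'E'
from h import *
from cell import r,optics
p=r.current_tool_pos(); z0=p[2]
r.move_linear([p[0],p[1],z0+.17],vel=.15)
print(r.current_tool_pos(),r.current_contact_force(),r.current_opening())
th=np.arctan2(PK[1],PK[0])+2.35+PI/2
q=tgt(r,[*PK,.30],th,-2.35); r.set_joints(list(q))
print(r.current_tool_pos(),theta(r),r.current_q()[5],r.current_contact_force(),r.current_torque(),r.current_t())
for n in("side","top"):
    d=optics.get_image(n);np.savez(f"{n}1.npz",**d)
    u,v=proj(d,[*PK,.2]);u=int(u);v=int(v)
    crop(d,max(u-60,0),u+60,max(v-50,0),v+60,6,f"pics/{n}1.png");print(n,u-60,v-50)
E
```

```text
[0.5475144  0.14693874 0.24259278] [-0.158968    0.05454306 -2.90524706] 0.5489509769858371
[ 0.52413513 -0.19364296  0.29969473] 3.566578922702847 -2.4332573616914175 [-0.15223791 -0.33697524 -3.23404126] [-0.00309959 -0.05972144  0.00710411] 6.125
side 300 88
top 312 204
```

View pics/side1.png

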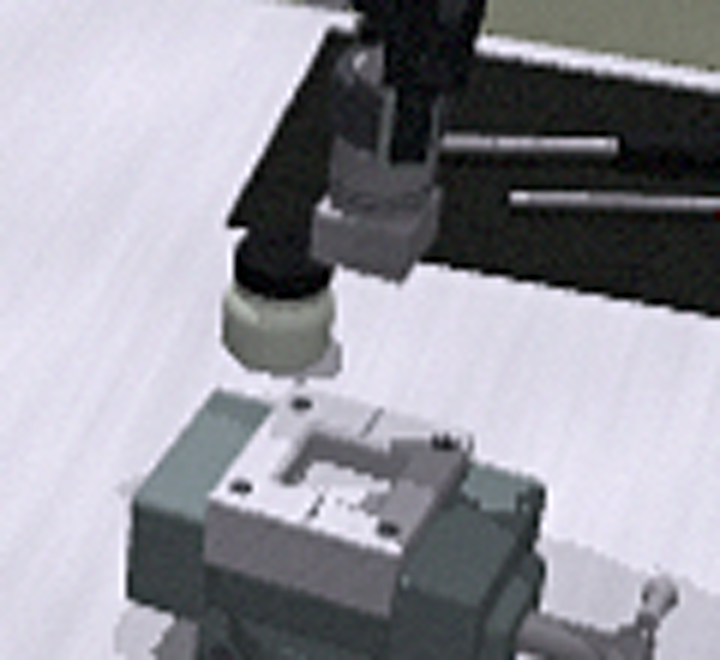

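View pics/top1.png

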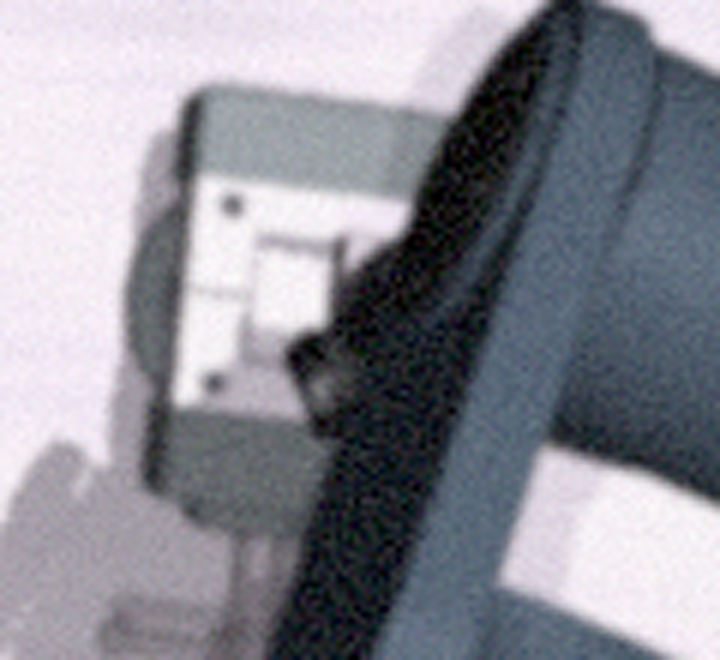

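```bash
python3 - <<'E'
from h import *
d=np.load("side1.npz")
f=lambda X,Y,z:onz(d,300+(X+.5)/6-.5,88+(Y+.5)/6-.5,z)
for z,pts in((.226,((310,258),(402,283),(440,242))),(.251,((318,205),(405,228),(440,190)))):
    P=[f(*p,z) for p in pts]
    print(np.round(P,4).tolist(),"ctr",(P[0]+P[2])[:2]/2)
    for a,b in((1,0),(1,2)):
        e=P[b]-P[a];print(np.linalg.norm(e),np.degrees(np.arctan2(e[1],e[0])))
A=PKY;Rm=np.array([[np.cos(A),-np.sin(A)],[np.sin(A),np.cos(A)]])
for z in(.226,.251):print([np.round((proj(d,[*(np.array([.5242,-.194])+Rm@np.array(k)*.021),z])-[300,88]+.5)*6-.5) for k in((1,1),(-1,1),(-1,-1))])
E
```

```text
[[0.5471, -0.1814, 0.226], [0.5069, -0.1756, 0.226], [0.4989, -0.2125, 0.226]] ctr [ 0.52298574 -0.19696064]
0.04059759161582919 -8.228135225522305
0.03778192027927877 -102.30898639800942
[[0.5465, -0.1821, 0.251], [0.509, -0.1767, 0.251], [0.5019, -0.2112, 0.251]] ctr [ 0.52420151 -0.19666748]
0.037833167583251 -8.301330655645687
0.035239709732852634 -101.63756496089178
[array([305., 264.]), array([401., 290.]), array([436., 242.])]
[array([311., 212.]), array([409., 237.]), array([444., 190.])]
```

```bash
python3 - <<'E'
from h import *
from cell import r
r.move_linear([*PK,.197],vel=.12)
r.sleep(.2);print(r.current_tool_pos(),r.current_contact_force(),r.current_torque())
f0=r.current_contact_force()[2]
z=.197
while z>.1705:
    z-=.003 if z>.19 else .002
    r.move_linear([*PK,z],vel=.04)
    f=np.array(r.current_contact_force());p=r.current_tool_pos()
    print(round(z,4),np.round(p,4),np.round(f,1),np.round(r.current_torque(),2),round(r.current_t(),2))
    if f[2]-f0>12: break
E
```

```text
[ 0.52411878 -0.19470314  0.19759521] [-1.25484632  0.18584957 -2.79115191] [ 0.01709774 -0.00832931 -0.01579137]
0.194 [ 0.5238 -0.1945  0.1938] [-0.   1.  -3.1] [-0.07  0.06  0.02] 7.68
0.191 [ 0.5238 -0.1946  0.1908] [ 0.7 -0.1 -3.2] [ 0.03  0.06 -0.01] 7.93
0.188 [ 0.5238 -0.1945  0.1878] [ 0.4  1.  -3. ] [-0.01 -0.   -0.  ] 8.18
0.186 [ 0.5238 -0.1946  0.1859] [-0.1  0.5 -3.7] [ 0.03 -0.02  0.04] 8.43
0.184 [ 0.5238 -0.1946  0.1839] [ 0.8  0.4 -3.6] [-0.05 -0.01  0.02] 8.68
0.182 [ 0.5238 -0.1946  0.1819] [ 1.1 -0.9 -3.5] [-0.01 -0.01  0.01] 8.93
0.18 [ 0.5238 -0.1946  0.1799] [ 0.  -0.3 -3. ] [ 0.03 -0.02 -0.05] 9.18
0.178 [ 0.5238 -0.1946  0.1778] [-0.2 -0.2 -2. ] [ 0.04 -0.   -0.02] 9.43
0.176 [ 0.5238 -0.1946  0.1759] [-0.7  0.4 -1.6] [-0.01  0.01  0.02] 9.68
0.174 [ 0.5238 -0.1946  0.1738] [ 0.5 -0.1 -3.4] [-0.01 -0.05  0.02] 9.93
0.172 [ 0.5238 -0.1946  0.1718] [-0.4  0.2 -2.8] [ 0.01 -0.02  0.02] 10.18
0.17 [ 0.5243 -0.1949  0.1706] [ 0.4 -1.2  3.9] [-0.03  0.14 -0.03] 10.43
```

```bash
python3 - <<'E'
from h import *
from cell import r,optics
r.set_gripper(0.0,80); r.sleep(.3)
print(r.current_opening(),r.current_tool_pos(),r.current_contact_force(),r.current_torque())
d=optics.get_image("side");np.savez("side2.npz",**d);crop(d,310,410,110,210,6,"pics/side2.png")
th0=np.arctan2(PK[1],PK[0])+2.35+PI/2; z0=.1703
for i in range(1,11):
    a=.2*i
    r.move_linear([*PK,z0-.00095*a],rot=qd(th0-a),vel=.002)
    print(round(a,2),round(theta(r)-th0,3),np.round(r.current_tool_pos(),4),np.round(r.current_contact_force(),1),np.round(r.current_torque(),3),round(r.current_t(),2))
    if abs(r.current_torque()[2])>.5: break
E
```

```text
0.5472364605989007 [ 0.52435788 -0.19488565  0.17077769] [-0.77453054 -0.30258005  5.58925079] [-0.00809389  0.19542188  0.01869967]
0.2 -0.197 [ 0.5244 -0.1948  0.1706] [1.4 0.7 4. ] [ 0.031 -0.208 -0.05 ] 11.35
0.4 -0.397 [ 0.5243 -0.1947  0.1704] [ 0.3 -0.3  4. ] [ 0.127 -0.158 -0.021] 11.7
0.6 -0.597 [ 0.5243 -0.1947  0.1702] [ 2.  -1.2  4.9] [ 0.085 -0.179 -0.043] 12.05
0.8 -0.797 [ 0.5243 -0.1947  0.17  ] [-0.5 -0.   5.4] [ 0.169 -0.275 -0.065] 12.4
1.0 -0.998 [ 0.5244 -0.1947  0.1698] [1.3 0.4 5.4] [ 0.086 -0.311 -0.068] 12.75
1.2 -1.198 [ 0.5243 -0.1947  0.1696] [ 1.  -0.1  4.7] [ 0.125 -0.329 -0.067] 13.1
1.4 -1.398 [ 0.5243 -0.1947  0.1694] [ 1.4 -0.3  5. ] [ 0.105 -0.324 -0.027] 13.45
1.6 -1.598 [ 0.5244 -0.1948  0.1692] [ 1.3 -0.8  4.8] [-0.013 -0.38  -0.05 ] 13.8
1.8 -1.798 [ 0.5243 -0.1948  0.169 ] [ 1.3 -1.   4.1] [-0.1   -0.335 -0.077] 14.15
2.0 -1.998 [ 0.5243 -0.1948  0.1688] [ 0.4 -0.5  4.5] [-0.114 -0.25  -0.026] 14.5
```

View pics/side2.png

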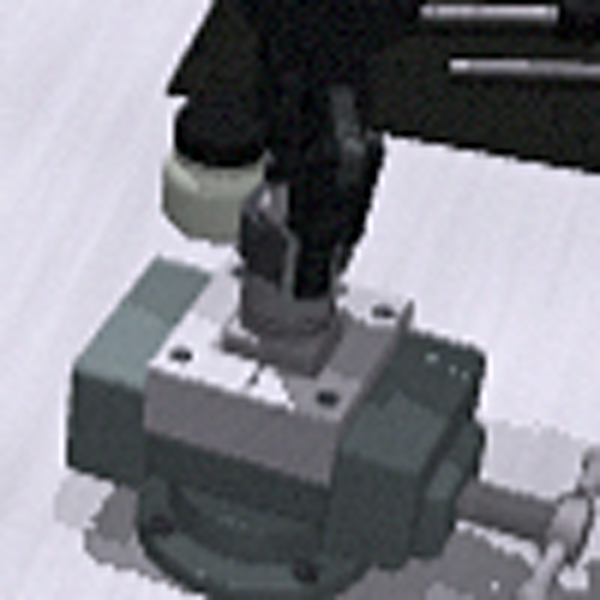

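The view shows the canister at about (285,320) standing in the pocket with only a thin strip of foot above the jaws. TCP height puts its underside at about 0.097, which is the floor. The thread is turning at about 0.05 N m, so I'll keep going to the stop.

```bash
python3 - <<'E'
from h import *
from cell import r,optics
th0=np.arctan2(PK[1],PK[0])+2.35+PI/2; z0=.1703
a=2.0
while a<3.9:
    a+=.1
    r.move_linear([*PK,z0-.00095*a],rot=qd(th0-a),vel=.001)
    T=np.array([r.current_torque() for _ in range(1)])[-1]
    print(round(a,2),round(theta(r)-th0,3),np.round(r.current_tool_pos(),4),np.round(r.current_contact_force(),1),np.round(T,3),round(r.current_t(),2))
    if abs(T[2])>.3: break
E
```

```text
2.1 -2.098 [ 0.5243 -0.1948  0.1687] [0. 0. 5.] [-0.155 -0.267 -0.051] 14.75
2.2 -2.198 [ 0.5243 -0.1948  0.1686] [ 0.1 -0.8  5.7] [-0.157 -0.243  0.001] 15.0
2.3 -2.298 [ 0.5243 -0.1948  0.1685] [ 0.3 -1.1  5.3] [-0.14  -0.234 -0.068] 15.25
2.4 -2.398 [ 0.5243 -0.1948  0.1684] [-0.2 -0.8  5.1] [-0.13  -0.237 -0.026] 15.5
2.5 -2.498 [ 0.5243 -0.1948  0.1684] [ 0.5 -0.4  5.5] [-0.155 -0.194 -0.029] 15.75
2.6 -2.598 [ 0.5243 -0.1948  0.1683] [ 0.  -0.3  5.8] [-0.186 -0.203 -0.067] 16.0
2.7 -2.698 [ 0.5243 -0.1948  0.1682] [ 0.3 -0.6  6.1] [-0.221 -0.187 -0.032] 16.25
2.8 -2.798 [ 0.5242 -0.1948  0.1681] [-0.2  0.   5.2] [-0.225 -0.17  -0.02 ] 16.5
2.9 -2.898 [ 0.5242 -0.1948  0.168 ] [-0.5 -0.5  6. ] [-0.22  -0.155  0.014] 16.75
3.0 -2.998 [ 0.5242 -0.1948  0.1679] [-0.3  0.3  7.4] [-0.24  -0.074 -0.007] 17.0
3.1 -3.098 [ 0.5242 -0.1948  0.1678] [-1.   0.   5.6] [-0.254 -0.029 -0.046] 17.25
3.2 -3.198 [ 0.5241 -0.1948  0.1677] [-0.2 -1.   5.9] [-0.293  0.006 -0.073] 17.5
3.3 -3.297 [ 0.5244 -0.1944  0.1677] [1.4 2.3 7.8] [ 0.393 -0.218  0.159] 17.75
3.4 -3.393 [ 0.5244 -0.1944  0.1677] [0.3 2.3 7.5] [ 0.511 -0.188  2.092] 18.0
```

```bash
python3 - <<'E'
from h import *
from cell import r,optics
th0=np.arctan2(PK[1],PK[0])+2.35+PI/2; z0=.1703
r.sleep(.3); print(r.current_torque(),r.current_opening())
for a in [3.35,3.3,3.25,3.2,3.15,3.1,3.05,3.0,2.8,2.6,2.4,2.2,2.0,1.8,1.64]:
    r.move_linear([*PK,z0-.00095*a],rot=qd(th0-a),vel=.001)
    print(a,round(theta(r)-th0,3),np.round(r.current_tool_pos(),4),np.round(r.current_contact_force(),1),np.round(r.current_torque(),3),round(r.current_t(),2))
d=optics.get_image("side");np.savez("side3.npz",**d);crop(d,330,390,130,190,10,"pics/side3.png")
E
```

```text
[ 0.4659335  -0.135655    2.06401501] 0.5430919319310623
3.35 -3.345 [ 0.5244 -0.1943  0.1677] [1.2 3.  7.4] [ 0.503 -0.116  1.02 ] 18.55
3.3 -3.296 [ 0.5244 -0.1943  0.1677] [1.4 2.8 7.3] [ 0.478 -0.13   0.15 ] 18.8
3.25 -3.247 [ 0.5241 -0.1946  0.1677] [-1.5  1.5  7.4] [0.132 0.024 0.088] 19.05
3.2 -3.197 [ 0.524  -0.1947  0.1677] [-1.6 -0.   7.1] [-0.12   0.174 -0.023] 19.3
3.15 -3.147 [ 0.5239 -0.1948  0.1677] [-1.1  0.4  7. ] [-0.279  0.227  0.042] 19.55
3.1 -3.097 [ 0.5239 -0.1948  0.1677] [-1.4 -1.6  6.7] [-0.274  0.157 -0.006] 19.8
3.05 -3.047 [ 0.524  -0.1948  0.1678] [-1.4  0.4  5.8] [-0.284  0.188  0.019] 20.05
3.0 -2.997 [ 0.524  -0.1949  0.1678] [-1.1  0.4  6.2] [-0.337  0.064  0.061] 20.3
2.8 -2.797 [ 0.5241 -0.1948  0.168 ] [-0.4 -0.   5.6] [-0.145 -0.088  0.011] 20.65
2.6 -2.597 [ 0.5242 -0.1947  0.1682] [0.4 0.6 5.3] [-0.056 -0.198  0.032] 21.0
2.4 -2.396 [ 0.5242 -0.1947  0.1684] [0.  0.1 5.6] [ 0.064 -0.18   0.059] 21.35
2.2 -2.197 [ 0.5242 -0.1946  0.1686] [0.1 1.  5.6] [ 0.047 -0.24   0.008] 21.7
2.0 -1.997 [ 0.5242 -0.1947  0.1688] [1.  0.7 5. ] [ 0.068 -0.204  0.037] 22.05
1.8 -1.797 [ 0.5242 -0.1946  0.169 ] [-0.4  1.7  5. ] [ 0.055 -0.193  0.06 ] 22.4
1.64 -1.636 [ 0.5242 -0.1946  0.1691] [0.2 0.6 5. ] [ 0.182 -0.146  0.029] 22.71
```

View pics/side3.png

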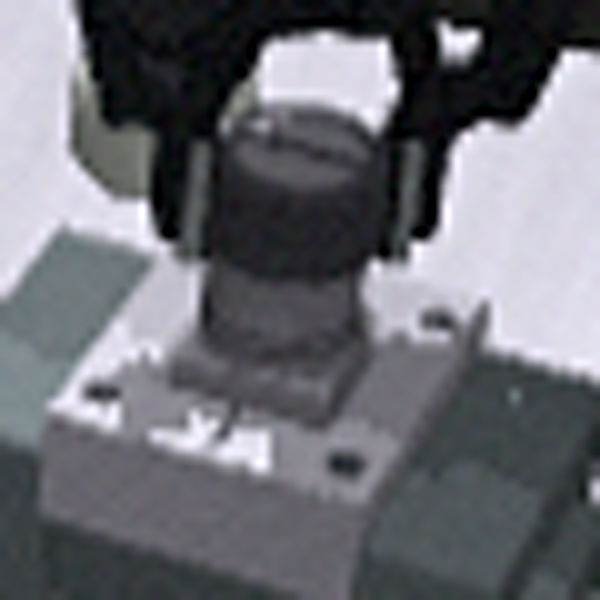

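The picture shows the pads on both sides of the cap at about (300,190). The foot is square in the pocket, with its front edge from (175,380) to (325,422) parallel to the jaw edge and about 2.7 px of it above the jaws. That matches the 7 mm expected when seated. I'll run a last stillness check and then hand in.

```bash
python3 - <<'E'
from cell import r,optics
import numpy as np,cv2
r.sleep(.5)
print(r.current_opening(),np.abs(r.current_qvel()).max(),r.current_contact_force(),r.current_torque(),r.current_t())
a=np.load("side0.npz")["pixels"].astype(int);b=optics.get_image("side")["pixels"].astype(int)
for n,(v0,v1,u0,u1) in dict(bin=(180,235,210,265),wrench=(358,405,185,285)).items(): print(n,abs(a-b)[v0:v1,u0:u1].mean())
r.hand_in()
E
```

```text
0.5391247331592166 0.0023405915126458268 [-0.45081732  1.32707813  5.82478626] [ 0.1547057  -0.21135919  0.06535988] 23.2583
bin 4.900055096418733
wrench 6.595602836879433
the job is handed in; nothing more can be done
```

The job is handed in at about 23 s, still gripping the cap with the grip set to 80 N. I believe every step was met, but no verdict is reported.

**What I did:** I gripped the canister by its cap, carried it upright to the vise and lowered it into the pocket. I then screwed the cap down about 3.3 rad clockwise to the stop and backed it off.

**Last checks:**
- **Seating:** the TCP height puts the underside at about 0.097 m, against a measured pocket floor of about 0.098 m. The last picture shows the foot square in the pocket, with about 7 mm above the jaws as expected.
- **Bottoming:** the turning torque jumped from about 0.05 to 2.1 N m at the stop. It fell back through the same angles on the return, so the cap did not slip in the grip.
- **Back-off:** I estimate 1.46–1.66 rad, inferred from the wrist angle rather than measured. The spread is the foot's free play in the pocket, about 0.1 rad each way, and the whole range is inside the allowed 1.22–1.92 rad.
- **Stillness:** the arm was at rest just before hand-in, with about 5–6 N upward on the tool.

**Doubtful or unchecked:**
- The small torque readings while the thread turned had the opposite sign to the stop torque. They are at noise level, so I judged the stop from the jump.
- I compared only the bin and wrench with the first image. The differences were small (5–7 grey levels), but I had no unchanged area to compare them with. I did not compare the jar, but the arm never went down near it.

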